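# Clear, clamp and touch off the die block

## Robot

A 6-joint arm with a two-finger parallel gripper is mounted at the origin on the work surface. World frame = base frame: x ahead of the robot, y to its left, z up, the work surface at z = 0. Lengths are in m, angles in rad, forces in N, time in s.
With the tool pointing down it reaches from about 0.35 to 0.975 m from the base axis. Payload 4.9 kg.
Tool frame: the origin (TCP) lies at the very end of the fingers, on their centre line; the grasp point (between the pads) lies ctrl.grip_point_offset behind it (ctrl.grip_point_offset is the distance from the TCP to the grasp point, in m); z points along the fingers, y is the direction in which the jaws open and shut (so a half turn about z gives the same grasp; the last joint's range is limited). The gripper opens to 85 mm and grips with 20 to 120 N. Pads are 22 mm wide; open, the fingers measure 114 mm over their backs; the gripper's body (76 mm by 85 mm) begins 54 mm behind the grasp point. The pads swing forward as they close: fully open they stand 13 mm farther back than shut.
Start: joints at [-1.425, 0.053, 1.613, -0, 1.476, -0.119], TCP at [0.164, -0.603, 0.231] pointing down, gripper open.
Joint ranges: [-3.01, 3.01], [-1.01, 2.22], [0.06, 2.58], [-1.02, 4.17], [0.09, 2.62], [-3.14, 3.14]. Speed limits (rad/s): [2.57, 2.57, 3.14, 3.14, 3.14, 3.14].

## Interface

Orientations are given as a rotation vector (axis times angle).
In Python, from station import ctrl gives the robot as it stands. The module is installed in compiled form; this text tells all that it offers.
- The arm moves only by the shell command python3 -m creep 'ROWS' [FORCE]. ROWS is JSON, a list of rows, each a list of 5 numbers: the closure in counts, from 0 (fully open) to 255 (shut), then the shift along the tool's x, y, z in mm, then the turn about the tool's z in rad. A call has 1 to 12 rows; each row is the pose to reach, as a shift and turn from the pose commanded when the call began, along the tool's axes at that moment; what a row does not reach only later rows make up. A row lasts 1/12 s, in which the tool goes at most 41.7 mm and 7.16 degrees, less where a joint would pass 70% of its speed; a pose out of reach is approached as far as the arm can. A call with a gripper value outside its range is refused whole. The fingers move at their own pace and stop on an object; FORCE is the grip in N (left out, the last holds). Time passes only in rows, so rows that repeat a pose let the fingers close. It gives the time, the measured TCP pose, the force and the opening at its end, in the units of the state.
- ctrl.get_obs(): the state, without advancing time (a new reading comes with each control period).
- ctrl.get_image(name): name is "side" or "top"; returns the picture (480x640x3 uint8, red, green, blue); there is no depth.
- ctrl.calibration(name): a dict with "fx", "fy", "cx", "cy" (pixels), "R" (3x3) and "t" (3): a world point X has camera coordinates R X + t. Camera axes: x right, y down, z forward; pixel columns grow to the right and rows downward; lengths in m; the calibration is good to about 2 mm. A picture is of the moment at which its call begins. calibration takes no time and is no camera call.
- ctrl.finish_job(): hands the job in, once; it reports no verdict.
Trained networks look in the newest picture that a camera, given by its name, has taken for a name from the list of things; names that differ only in an ending like _2 or _b are one class to them, and where a whole thing is asked for, a point or a joint stands for the part that bears it (a point fixed in the world has none). Each returns a list of dicts, best first, with "conf" (0 to 1); they miss things now and then, are a little off and sometimes report something else, mostly with a low value. They report only what shows in the picture. A call takes as long as a camera call.
- ctrl.boxes_of(camera, label): "rect" ([left, top, width, height] in pixels, round what is visible of it).
- ctrl.outline_of(camera, label): "mask" (480x640 bool, what is visible of it) and "rect" ([left, top, width, height] in pixels, round what is visible of it).
The state is a dict: "t": time; "q": joint angles; "dq": joint speeds; "effort": joint torques, N m; "tool_pos": TCP position; "tool_rot": TCP orientation; "contact_force": force on the tool from outside, world axes, zero at the start; "wrist_torque": the same for the moment, N m; "opening": finger opening in m.
Only numpy, scipy, OpenCV 4.12 (cv2) and the standard library are available. Lean on these libraries where they do the work, as an engineer would, in place of code of your own. Each camera call takes 0.05 s, during which the arm holds its last target. There are 200 camera calls.

## Task

Set up the die block at the metalwork bench. First clear every loose punch off and around the block's fixture into the shallow aluminium tray; next push the toggle clamp's handle over until it snaps shut on the block; then take the edge finder from its wooden plate and gently touch off the block with it on its three brass datum pads, resting about half a second on each: the left one of the near pair, the right one, and last the one on the end. Finally stand the edge finder upright on its wooden plate again; the punches must all still be in the tray and the clamp shut, and leave everything else on the bench where it is.

Things in the scene. Friction and masses are not known exactly. Their poses are not given: they have to be found in the camera images.
- fixture: fixed steel fixture; origin on the bench under the die block's centre; x away from the robot, y left along the block. Base plate 4 mm thick, x -135..65, y -125..115 mm; die block 70 (x) x 100 (y) mm about the origin, top at 55 mm. Clamp at its left end: x -13..37, y 67..109 mm, cheeks 75 mm high; when shut its arm lies over the block, up to 80 mm high
- clamp (a joint): over-centre toggle clamp: 0 = open (handle leans 0.5 rad outward, to the left), 1.0 = shut (handle leans 0.5 rad over the block, arm down on it); snaps to whichever side of 0.5 it is let go. Pivot along the fixture's x at fixture x 12, y 88, height 70 mm; shutting swings the handle towards the fixture's -y. About 2 N at the grip moves it
- clamp_grip (a point): point on the axis of the clamp's black handle, 65 mm from the pivot, where to push; the handle is a round bar 20 mm in diameter with a weighted steel ball end reaching 24 mm beyond this point
- pad_left: brass datum pad, the left one of the two on the block's near long side; 18 mm wide along the fixture's y, its face looks to the fixture's -x (towards the robot); 16 mm high, standing 3 mm proud of the block; origin at the centre of its outer face, 38 mm above the bench; axes parallel to the fixture's. Rigid
- pad_right: brass datum pad, the right one of the two on the block's near long side; 18 mm wide along the fixture's y, its face looks to the fixture's -x (towards the robot); 16 mm high, standing 3 mm proud of the block; origin at the centre of its outer face, 38 mm above the bench; axes parallel to the fixture's. Rigid
- pad_end: brass datum pad, the one on the block's right-hand end; 18 mm wide along the fixture's x, its face looks to the fixture's -y; 16 mm high, standing 3 mm proud of the block; origin at the centre of its outer face, 38 mm above the bench; axes parallel to the fixture's. Rigid
- tray: fixed shallow aluminium tray, 200 (its x) x 160 (its y) mm outside, 22 mm high, walls 4 mm, floor 4 mm; origin under its centre at bench level. The tray and the wooden plate may be on either side
- stand: fixed square wooden plate 100 x 100 mm, top 10 mm above the bench, cork face; the edge finder's parking place; origin under its centre at bench level
- pin_center (a point): the edge finder: a plain upright steel cylinder 20 mm in diameter, with a black grip 22 mm in diameter on its upper 35 mm; 95 mm tall, 150 g, flat foot, standing on the wooden plate. This point is its centre, 47.5 mm above its foot; z up its axis
- punch1_center (a point): dark steel punch, 110 g: round shank 18 mm diameter, 40 mm long, under a square head 24 x 24 x 16 mm; 56 mm overall; starts standing head up on the base plate or the bench beside it (may be knocked over or aside later). This point is its centre, 28 mm above its foot; z runs from foot to head, x and y are square to the head's flats. May be absent
- punch2_center (a point): dark steel punch, 110 g: round shank 18 mm diameter, 40 mm long, under a square head 24 x 24 x 16 mm; 56 mm overall; starts standing head up on the base plate or the bench beside it (may be knocked over or aside later). This point is its centre, 28 mm above its foot; z runs from foot to head, x and y are square to the head's flats. May be absent
- punch3_center (a point): dark steel punch, 110 g: round shank 18 mm diameter, 40 mm long, under a square head 24 x 24 x 16 mm; 56 mm overall; starts standing head up on the base plate or the bench beside it (may be knocked over or aside later). This point is its centre, 28 mm above its foot; z runs from foot to head, x and y are square to the head's flats. May be absent
- punch4_center (a point): dark steel punch, 110 g: round shank 18 mm diameter, 40 mm long, under a square head 24 x 24 x 16 mm; 56 mm overall; starts standing head up on the base plate or the bench beside it (may be knocked over or aside later). This point is its centre, 28 mm above its foot; z runs from foot to head, x and y are square to the head's flats. May be absent
- punch5_center (a point): dark steel punch, 110 g: round shank 18 mm diameter, 40 mm long, under a square head 24 x 24 x 16 mm; 56 mm overall; starts standing head up on the base plate or the bench beside it (may be knocked over or aside later). This point is its centre, 28 mm above its foot; z runs from foot to head, x and y are square to the head's flats. May be absent
- hammer: hammer with a wooden handle, 270 mm long, lying on the bench; leave it alone (origin at bench level)
- jar: amber glass jar, 56 mm diameter, 70 mm high; leave it alone
- tape: ring-shaped cardboard roll, 90 mm diameter, 24 mm high; leave it alone
- dapping: brass dapping cube, 50 mm; leave it alone
- bowl: small steel bowl, 110 mm diameter, 35 mm high; leave it alone

How it is judged:
On the way, in this order (a step that is already met when the one before it is completed fails the run):
1. every punch is in the tray (x of punch1_center in the frame of tray between -0.096 and 0.096 m and y of punch1_center in the frame of tray between -0.076 and 0.076 m and z of punch1_center in the frame of tray between 0 and 0.06 m and x of punch2_center in the frame of tray between -0.096 and 0.096 m and y of punch2_center in the frame of tray between -0.076 and 0.076 m and z of punch2_center in the frame of tray between 0 and 0.06 m and x of punch3_center in the frame of tray between -0.096 and 0.096 m and y of punch3_center in the frame of tray between -0.076 and 0.076 m and z of punch3_center in the frame of tray between 0 and 0.06 m and x of punch4_center in the frame of tray between -0.096 and 0.096 m and y of punch4_center in the frame of tray between -0.076 and 0.076 m and z of punch4_center in the frame of tray between 0 and 0.06 m and x of punch5_center in the frame of tray between -0.096 and 0.096 m and y of punch5_center in the frame of tray between -0.076 and 0.076 m and z of punch5_center in the frame of tray between 0 and 0.06 m), for 0.2 s.
2. the toggle clamp is shut (value of joint clamp above 0.9 rad), for 0.2 s.
3. the edge finder rests against the left datum pad (contact force between pin and pad_left above 0.4 N), for 0.2 s.
4. the edge finder rests against the right datum pad (contact force between pin and pad_right above 0.4 N), for 0.2 s.
5. the edge finder rests against the end datum pad (contact force between pin and pad_end above 0.4 N), for 0.2 s.
At the end, for the whole second after the job is handed in: every punch lies or stands at rest inside the tray's walls, the clamp is shut (joint above 0.9), and the edge finder stands upright (within 0.12 rad) and still on the wooden plate, its axis within the plate's edges (50 mm of its centre each way) (all of step 1 and value of joint clamp above 0.9 rad and angle between pin_center's own z axis and vertical below 0.12 rad and linear speed of pin below 0.02 m/s and x of pin_center in the frame of stand between -0.05 and 0.05 m and y of pin_center in the frame of stand between -0.05 and 0.05 m and z of pin_center in the frame of stand between 0.05 and 0.065 m and linear speed of each of punch1, punch2, punch3, punch4, punch5 below 0.03 m/s); the robot touches nothing.
It fails at once if another thing on the bench (hammer, jar, roll, cube, bowl) is moved more than 30 mm (distance of any of hammer, jar, tape, dapping, bowl from where it was at the start of the episode above 0.03 m).
It fails at once if the edge finder is pressed on the fixture with more than 40 N (contact force between pin and fixture above 40 N).
Of punch1, punch2, punch3, punch4, punch5 only 3 to 5 are there at a start; the rules pass over those that are not, and their reading is None.
At some moment in a run one of punch1, punch2, punch3, punch4, punch5 may be knocked a few centimetres aside while the robot is not near it.
It also fails if it takes over 210 s, if anything falls off the work surface, if the arm or the gripper's body presses on something with over 40 N, if the wrist force passes 120 N, or if a joint passes its speed limit or range.

## Working session

There is one attempt and no reset: what is moved stays moved. The work goes in short steps, Python scripts to look and compute and a shell command to move; the robot and the scene stay as the last step left them, time stands still between calls to the robot, and variables do not carry over. Pictures are saved under pics/ and viewed, about 12 in all and at most 16, crops included, and the job is handed in when it is done.

```bash
mkdir -p pics; ls; python3 - <<'E'
from station import ctrl
import cv2,numpy as np
o=ctrl.get_obs();print({k:np.round(v,3) for k,v in o.items()},ctrl.grip_point_offset)
for c in("side","top"):
    im=ctrl.get_image(c);cv2.imwrite(f"pics/{c}0.png",im[:,:,::-1])
    k=ctrl.calibration(c);print(c,k)
    for l in ["fixture","clamp","pad_left","pad_end","tray","stand","pin_center","punch1_center","hammer","jar","tape","dapping","bowl"]:
        print(l,[(np.round(b["rect"]).astype(int).tolist(),round(b["conf"],2)) for b in ctrl.boxes_of(c,l)][:7])
E
```

```text
pics
{'t': np.float64(0.0), 'q': array([-1.425,  0.053,  1.614,  0.   ,  1.476, -0.119]), 'dq': array([ 0.001, -0.001,  0.001, -0.   ,  0.   , -0.   ]), 'effort': array([-0.0000e+00, -3.9369e+01, -3.7017e+01, -0.0000e+00,  7.0000e-03,
        0.0000e+00]), 'tool_pos': array([ 0.163, -0.603,  0.23 ]), 'tool_rot': array([-3.112, -0.414,  0.   ]), 'contact_force': array([ 0.321,  0.855, -0.307]), 'wrist_torque': array([ 0.017, -0.06 , -0.008]), 'opening': np.float64(0.086)} 0.0187
side {'fx': 467.33656336208327, 'fy': 467.33656336208327, 'cx': 324.85036221318614, 'cy': 239.18053184900563, 'R': array([[ 0.95554918, -0.29456653, -0.0125031 ],
       [-0.21984062, -0.68360417, -0.69595649],
       [ 0.19645832,  0.66776934, -0.7179751 ]]), 't': array([-0.50635489,  0.22394165,  0.89114398])}
fixture [([257, 191, 131, 154], 0.81)]
clamp [([311, 191, 20, 39], 0.81)]
pad_left [([351, 167, 19, 36], 0.68)]
pad_end [([220, 408, 45, 49], 0.21)]
tray [([274, 396, 131, 82], 0.73), ([311, 192, 22, 38], 0.22)]
stand [([241, 179, 46, 36], 0.82), ([280, 268, 18, 21], 0.45)]
pin_center [([249, 159, 12, 
[... 510 characters left out ...]
3, -0.00837139, -0.98535296]]), 't': array([0.02756537, 0.5521918 , 1.10591878])}
fixture [([251, 214, 128, 91], 0.96)]
clamp [([436, 242, 83, 95], 0.67)]
pad_left []
pad_end [([160, 264, 47, 47], 0.38), ([196, 166, 34, 30], 0.33)]
tray [([437, 238, 84, 102], 0.73), ([198, 169, 29, 27], 0.21)]
stand []
pin_center [([163, 277, 23, 16], 0.68), ([281, 276, 17, 15], 0.2)]
punch1_center [([287, 278, 11, 11], 0.41), ([165, 264, 42, 49], 0.32), ([271, 128, 115, 39], 0.21)]
hammer [([269, 125, 119, 39], 0.71)]
jar [([198, 164, 33, 33], 0.96)]
tape [([456, 160, 42, 34], 0.95), ([253, 225, 48, 13], 0.31)]
dapping [([437, 335, 33, 33], 0.77)]
bowl [([127, 171, 48, 46], 0.8), ([164, 262, 43, 50], 0.21)]
```

```bash
python3 - <<'E'
import cv2
a=cv2.imread("pics/side0.png")[140:480,200:540];cv2.imwrite("pics/s0.png",cv2.resize(a,(600,600),interpolation=cv2.INTER_CUBIC))
a=cv2.imread("pics/top0.png")[110:380,120:530];cv2.imwrite("pics/t0.png",cv2.resize(a,None,fx=1.9,fy=1.9,interpolation=cv2.INTER_CUBIC))
E
```

```text
(no output)
```

View pics/s0.png

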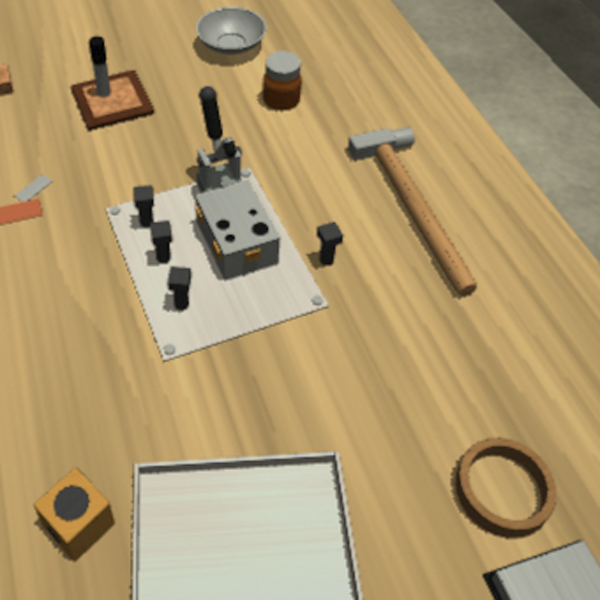

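View pics/t0.png

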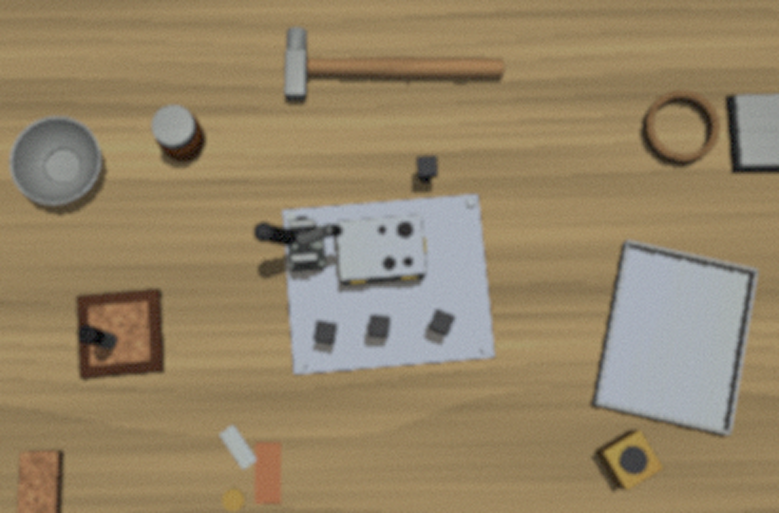

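The pictures show four punches. Three stand on the near side of the plate, with their heads at about (291,285), (319,282) and (352,280) in the top view. One is on the bench at the far side, at (345,198). The tray is on the right, the stand and edge finder are on the left, and the clamp is open. Next I'll work out the positions.

```bash
cat > h.py <<'E'
from station import ctrl
import cv2,numpy as np
K={c:ctrl.calibration(c) for c in("side","top")}
def ray(c,p):
    k=K[c];d=k["R"].T@np.array([(p[0]-k["cx"])/k["fx"],(p[1]-k["cy"])/k["fy"],1]);return -k["R"].T@k["t"],d
def plane(c,p,z):
    o,d=ray(c,p);return o+d*(z-o[2])/d[2]
def tri(ps,pt):
    A=[];b=[]
    for c,p in(("side",ps),("top",pt)):
        o,d=ray(c,p);d=d/np.linalg.norm(d);M=np.eye(3)-np.outer(d,d);A.append(M);b.append(M@o)
    A=np.vstack(A);b=np.hstack(b);X=np.linalg.lstsq(A,b,rcond=None)[0];return X,np.linalg.norm(A@X-b)
def proj(c,X):
    k=K[c];x=k["R"]@np.array(X)+k["t"];return np.array([k["fx"]*x[0]/x[2]+k["cx"],k["fy"]*x[1]/x[2]+k["cy"]])
E
python3 - <<'E'
from h import *
np.set_printoptions(precision=4,suppress=True)
S=lambda u,v:np.array([200+u/1.765,140+v/1.765]);T=lambda u,v:np.array([120+u/1.9,110+v/1.9])
for n,s,t in [("p1",(144,193),(325,333)),("p2",(161,230),(378,327)),("p3",(180,275),(441,322)),("p4",(329,235),(427,167)),
 ("pintop",(97,42),(88,334)),("ball",(208,93),(263,232)),("trayTLcorner",(138,462),(626,244)),("trayTR?",(336,456),(754,270)),("standL",(73,97),(79,297)),("standR",(152,104),(162,371))]:
    X,e=tri(S(*s),T(*t));print(n,X,round(e,4))
im=cv2.imread("pics/top0.png");hsv=cv2.cvtColor(im,cv2.COLOR_BGR2HSV)
w=((hsv[...,1]<60)&(hsv[...,2]>120)).astype(np.uint8)
n,l,st,ce=cv2.connectedComponentsWithStats(w)
for i in range(1,n):
    if st[i,4]>1500:
        c=max(cv2.findContours((l==i).astype(np.uint8),0,2)[0],key=cv2.contourArea)
        r=cv2.boxPoints(cv2.minAreaRect(c));z=.004
        print(st[i]);print(np.array([plane("top",p,z)[:2] for p in r]))
d=(hsv[...,2]<75).astype(np.uint8);n,l,st,ce=cv2.connectedComponentsWithStats(d)
for i in range(1,n):
    if st[i,4]>20: print("dark",st[i],ce[i],plane("top",ce[i],.06))
E
```

```text
p1 [0.4592 0.0892 0.0572] 0.0029
p2 [0.4651 0.0287 0.0539] 0.0025
p3 [ 0.469  -0.0434  0.0566] 0.0021
p4 [ 0.6531 -0.0324  0.0464] 0.0005
pintop [0.458  0.3458 0.1011] 0.002
ball [0.5609 0.1504 0.1394] 0.002
trayTLcorner [ 0.4572 -0.255   0.1328] 0.1194
trayTR? [ 0.5067 -0.3506  0.2057] 0.0099
standL [ 0.4633  0.3853 -0.0093] 0.0682
standR [0.4654 0.2693 0.0426] 0.0677
[ 535    8   92   68 1682]
[[ 1.0646 -0.5068]
 [ 1.1885 -0.6514]
 [ 1.0093 -0.7725]
 [ 0.8911 -0.629 ]]
[  83   10  172   72 5332]
[[1.1551 0.6041]
 [1.1492 0.1795]
 [0.9596 0.1786]
 [0.9657 0.5926]]
[ 268  212  113   96 7816]
[[ 0.6147  0.148 ]
 [ 0.6321 -0.0998]
 [ 0.4287 -0.1097]
 [ 0.4126  0.1311]]
[ 434  236   85  103 6077]
[[ 0.3678 -0.2237]
 [ 0.5711 -0.2737]
 [ 0.5363 -0.4385]
 [ 0.3348 -0.3839]]
dark [290 149  31   3  39] [304.6667 149.8718] [0.7624 0.0562 0.06  ]
dark [271 160  10   4  26] [275.5    161.7692] [0.7354 0.1221 0.06  ]
dark [471 161  24  23 109] [486.422  168.4495] [ 0.7123 -0.352   0.06  ]
dark [502 161  45  40 280] [515.6393 188.2107] [ 0.6654 -0.4141  0.06  ]
dark [458 173  25  24  97] [466.47
[... 974 characters left out ...]
122] [452.9016 351.6557] [ 0.3105 -0.2523  0.06  ]
dark [150 360   2  20  27] [150.7037 370.963 ] [0.2821 0.3845 0.06  ]
dark [ 278  391  127   89 6551] [330.1572 440.8919] [0.1356 0.011  0.06  ]
dark [475 449  14   9  41] [481.7805 453.2683] [ 0.1056 -0.2993  0.06  ]
dark [511 448  15  15  55] [517.0727 456.0727] [ 0.0988 -0.3713  0.06  ]
dark [437 451  37   8  79] [458.038 454.962] [ 0.1033 -0.2503  0.06  ]
dark [529 451  13  16  70] [535.5714 457.1714] [ 0.096  -0.4091  0.06  ]
dark [577 457  35  15 179] [592.6816 464.7039] [ 0.0792 -0.5249  0.06  ]
dark [494 468  12   8  25] [499.68 471.64] [ 0.0695 -0.3334  0.06  ]
dark [505 468  10   9  26] [511.0385 471.0385] [ 0.0702 -0.3566  0.06  ]
```

```bash
cat >> h.py <<'E'
def fit(pts,uv,x0,c="top"):
    from scipy.optimize import least_squares
    def P(p): 
        C,S=np.cos(p[2]),np.sin(p[2]);return [(p[0]+C*a-S*b,p[1]+S*a+C*b,z) for a,b,z in pts]
    r=least_squares(lambda p:np.ravel([proj(c,X)-u for X,u in zip(P(p),uv)]),x0,loss="soft_l1");return r.x,np.abs(r.fun).max()
E
python3 - <<'E'
from h import *
np.set_printoptions(precision=4,suppress=True)
S=lambda u,v:np.array([200+u/1.765,140+v/1.765]);T=lambda u,v:np.array([120+u/1.9,110+v/1.9])
f,e=fit([(.065,.115,.004),(.065,-.125,.004),(-.135,-.125,.004),(-.135,.115,.004)],[T(283,210),T(479,195),T(493,357),T(294,374)],[.556,.025,.07]);print("fix",f,e)
fs,e=fit([(.065,.115,.004),(.065,-.125,.004),(-.135,-.125,.004),(-.135,.115,.004)],[S(247,172),S(327,304),S(164,359),S(108,210)],[.556,.025,.07],"side");print("fix side",fs,e)
t,e=fit([(.1,.08,.022),(.1,-.08,.022),(-.1,-.08,.022),(-.1,.08,.022)],[T(626,243),T(755,270),T(728,434),T(593,407)],[.45,-.33,-.24]);print("tray",t,e)
s,e=fit([(.05,.05,.01),(.05,-.05,.01),(-.05,-.05,.01),(-.05,.05,.01)],[T(78,297),T(160,290),T(163,371),T(82,378)],[.45,.3,.07]);print("stand",s,e)
C,Sn=np.cos(f[2]),np.sin(f[2])
loc=lambda X:(C*(X[0]-f[0])+Sn*(X[1]-f[1]),-Sn*(X[0]-f[0])+C*(X[1]-f[1]))
for n,a,b in [("L",(198,213),(358,282)),("R",(217,245),(408,277)),("E",(252,253),(426,243)),("p1",(144,193),(325,333)),("p2",(161,230),(378,327)),("p3",(180,275),(441,322)),("p4",(329,235),(427,167)),("ball",(208,93),(263,232))]:
    X,e=tri(S(*a),T(*b));print(n,X,e,"fix",np.array(loc(X)))
im=cv2.imread("pics/top0.png")
def ov(p,pts):
    c,s_=np.cos(p[2]),np.sin(p[2]);q=np.array([(proj("top",(p[0]+c*a-s_*b,p[1]+s_*a+c*b,z))-[120,110])*4 for a,b,z in pts])
    cv2.polylines(big,[np.round(q).astype(int)],True,(0,0,255),1)
big=cv2.resize(im[110:380,120:530],None,fx=4,fy=4,interpolation=cv2.INTER_CUBIC)
ov(f,[(.065,.115,.004),(.065,-.125,.004),(-.135,-.125,.004),(-.135,.115,.004)]);ov(f,[(.035,.05,.055),(.035,-.05,.055),(-.035,-.05,.055),(-.035,.05,.055)])
cv2.imwrite("pics/t1.png",big[290:890,500:1180])
E
```

```text
fix [0.5557 0.0238 0.0624] 0.9483427155354889
fix side [0.5563 0.0233 0.0741] 2.9946284485411354
tray [ 0.4481 -0.3206 -0.2362] 1.5368649294504166
stand [0.4647 0.3338 0.0716] 1.1483563973179969
L [0.5176 0.0512 0.0419] 0.0004540226508388653 fix [-0.0363  0.0298]
R [ 0.5229 -0.0071  0.0466] 0.0019030546451348441 fix [-0.0347 -0.0288]
E [ 0.5607 -0.0289  0.0444] 0.0013940505508310917 fix [ 0.0017 -0.0529]
p1 [0.4592 0.0892 0.0572] 0.0028742866283636478 fix [-0.0923  0.0713]
p2 [0.4651 0.0287 0.0539] 0.002544679037717472 fix [-0.0901  0.0105]
p3 [ 0.469  -0.0434  0.0566] 0.0020770087487290254 fix [-0.0907 -0.0616]
p4 [ 0.6531 -0.0324  0.0464] 0.000479245385662548 fix [ 0.0937 -0.0621]
ball [0.5609 0.1504 0.1394] 0.0020482815342020393 fix [0.0131 0.1261]
```

View pics/t1.png

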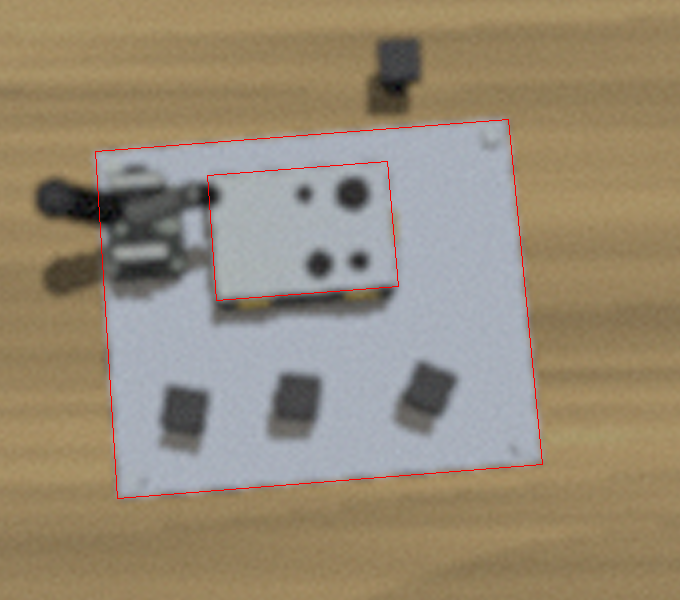

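```bash
cat >> h.py <<'E'
def go(x,y,z,th=None):
    from scipy.spatial.transform import Rotation as Ro
    o=ctrl.get_obs();M=Ro.from_rotvec(o["tool_rot"]).as_matrix();d=M.T@(np.array([x,y,z])-o["tool_pos"])*1e3
    a=np.arctan2(M[1,0],M[0,0]);t=0 if th is None else a-th
    print("t %.1f"%o["t"],"pos",np.round(o["tool_pos"],4),"th %.3f"%a,"op %.3f"%o["opening"],"F",np.round(o["contact_force"],1),"-> shift",np.round(d,1),"turn %.3f"%t)
E
python3 -c "
from h import *
for n,p,z in [('p1',(291.25,284.75),.06),('p2',(319.5,281.75),.06),('p3',(352.5,280.25),.06),('p4',(344.5,198),.056)]: print(n,plane('top',p,z))
go(.466,-.043,.12,-.41)"
```

```text
p1 [0.45801384 0.08867748 0.06      ]
p2 [0.46346283 0.02758657 0.06      ]
p3 [ 0.46549801 -0.04385656  0.06      ]
p4 [ 0.65006058 -0.03125292  0.056     ]
t 1.4 pos [ 0.1636 -0.6032  0.2313] th 0.265 op 0.086 F [ 0.  -0.4  0.1] -> shift [ 438.5 -461.5  111.3] turn 0.675
```

```bash
python3 -m creep '[[105,200,-210,0,0.3],[105,200,-210,0,0.3],[105,200,-210,0,0.3],[105,200,-210,0,0.3],[105,200,-210,0,0.3],[105,200,-210,0,0.3],[105,200,-210,0,0.3],[105,438,-461,0,0.675],[105,438,-461,0,0.675],[105,438,-461,0,0.675],[105,438,-461,0,0.675],[105,438,-461,0,0.675]]' 40; python3 -c "
from h import *
go(.4655,-.0435,.12,-.41)"
```

```text
t: 2.4
tool_pos: [0.3933, -0.1781, 0.2317]
tool_rot: [3.074, -0.644, 0.002]
contact_force: [0.7, -0.8, 0.0]
opening: 0.0501
t 2.4 pos [ 0.3933 -0.1781  0.2317] th -0.413 op 0.050 F [ 0.7 -0.8  0. ] -> shift [  12.  -152.3  111.7] turn -0.003
```

```bash
python3 -m creep '[[105,12,-152,0,0],[105,12,-152,0,0],[105,12,-152,0,0],[105,12,-152,0,0],[105,12,-152,0,0],[105,12,-152,112,0],[105,12,-152,112,0],[105,12,-152,112,0],[105,12,-152,112,0],[105,12,-152,112,0]]'; python3 -c "
from h import *
go(.4655,-.0435,.033,-.41)"
```

```text
t: 3.23
tool_pos: [0.4631, -0.0452, 0.1181]
tool_rot: [-3.076, 0.641, 0.006]
contact_force: [0.4, 0.0, 0.8]
opening: 0.0502
t 3.2 pos [ 0.4631 -0.0452  0.1181] th -0.411 op 0.050 F [0.4 0.  0.8] -> shift [ 1.8 -2.6 85.1] turn -0.001
```

```bash
python3 -m creep '[[105,2,-2,30,0],[105,2,-2,60,0],[105,2,-2,84,0],[105,2,-2,84,0],[255,2,-2,84,0],[255,2,-2,84,0],[255,2,-2,84,0],[255,2,-2,84,0],[255,2,-2,84,0],[255,2,-2,40,0],[255,2,-2,-40,0],[255,2,-2,-60,0]]' 60; python3 -c "
from h import *
c,s=np.cos(-.236),np.sin(-.236)
for a,b in [(.045,-.035),(-.045,-.035),(.045,.035),(-.045,.035)]: print(.448+c*a-s*b,-.3206+s*a+c*b)
go(.484,-.365,.18,-.236)"
```

```text
t: 4.23
tool_pos: [0.4664, -0.0439, 0.1622]
tool_rot: [-3.076, 0.64, 0.001]
contact_force: [0.8, 0.1, -0.5]
opening: 0.0227
0.48356910713134 -0.3651515276716664
0.39606381603974733 -0.3441081431773501
0.4999361839602527 -0.2970918568226499
0.41243089286866 -0.27604847232833357
t 4.2 pos [ 0.4664 -0.0439  0.1622] th -0.410 op 0.023 F [ 0.8  0.1 -0.5] -> shift [144.2 287.5 -17.9] turn -0.174
```

```bash
python3 -m creep '[[255,144,287,-10,-0.17],[255,144,287,-10,-0.17],[255,144,287,-10,-0.17],[255,144,287,-10,-0.17],[255,144,287,-10,-0.17],[255,144,287,-10,-0.17],[255,144,287,-10,-0.17],[255,144,287,-10,-0.17],[255,144,287,-10,-0.17],[255,144,287,-10,-0.17],[255,144,287,-10,-0.17],[255,144,287,-10,-0.17]]'; python3 -c "
from h import *
go(.484,-.365,.036,-.236)"
```

```text
t: 5.23
tool_pos: [0.4847, -0.3636, 0.1706]
tool_rot: [-3.119, 0.375, -0.0]
contact_force: [-0.5, 0.4, -1.5]
opening: 0.0224
t 5.2 pos [ 0.4847 -0.3636  0.1706] th -0.239 op 0.022 F [-0.5  0.4 -1.5] -> shift [ -0.4   1.5 134.6] turn -0.003
```

```bash
python3 -m creep '[[255,0,1,40,0],[255,0,1,80,0],[255,0,1,115,0],[255,0,1,130,0],[255,0,1,134,0],[255,0,1,134,0],[105,0,1,134,0],[105,0,1,134,0],[105,0,1,134,0],[105,0,1,110,0],[105,0,1,50,0],[105,0,1,0,0]]'; python3 - <<'E'
from h import *
go(.4635,.0285,.14,-.1)
for c in("side","top"):
    im=ctrl.get_image(c);cv2.imwrite(f"pics/{c}2.png",im[:,:,::-1])
a=cv2.imread("pics/side2.png")[140:480,200:540];b=cv2.imread("pics/top2.png")[110:380,120:530]
cv2.imwrite("pics/v2.png",np.hstack([cv2.resize(a,(400,400)),cv2.resize(b,(400,400))]))
E
```

```text
t: 6.23
tool_pos: [0.4832, -0.364, 0.1426]
tool_rot: [-3.116, 0.375, 0.006]
contact_force: [1.4, -0.6, 0.2]
opening: 0.0507
t 6.2 pos [ 0.4832 -0.364   0.1426] th -0.240 op 0.051 F [ 1.4 -0.6  0.2] -> shift [-112.3 -376.6    4. ] turn -0.140
```

View pics/v2.png

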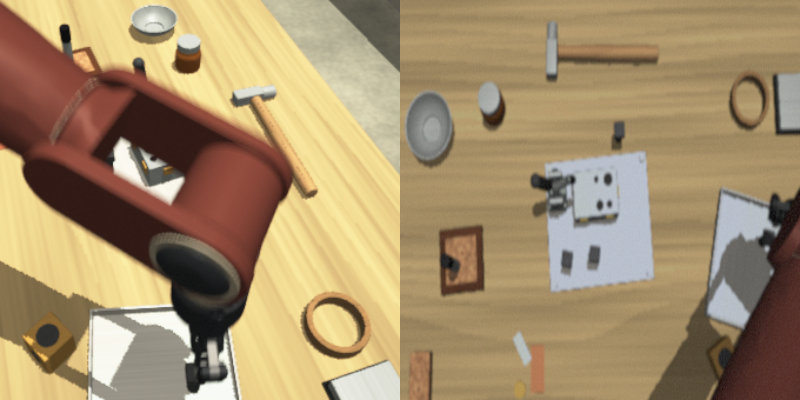

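The side camera is partly blocked by the arm. The top view shows the other punches unmoved and p3 released in the tray. Next is p2.

```bash
python3 -m creep '[[105,-112,-376,-10,-0.14],[105,-112,-376,-10,-0.14],[105,-112,-376,-10,-0.14],[105,-112,-376,-10,-0.14],[105,-112,-376,-10,-0.14],[105,-112,-376,-10,-0.14],[105,-112,-376,-10,-0.14],[105,-112,-376,-10,-0.14],[105,-112,-376,-10,-0.14],[105,-112,-376,-10,-0.14],[105,-112,-376,-10,-0.14],[105,-112,-376,-10,-0.14]]'; python3 -c "
from h import *
go(.4635,.028,.033,-.1)
ctrl.get_image('top');print([(plane('top',(b['rect'][0]+b['rect'][2]/2,b['rect'][1]+b['rect'][3]/2),.056),b['conf']) for b in ctrl.boxes_of('top','punch1_center')])"
```

```text
t: 7.33
tool_pos: [0.465, 0.027, 0.1537]
tool_rot: [3.137, -0.153, 0.001]
contact_force: [-0.5, -0.5, 1.0]
opening: 0.0498
t 7.3 pos [0.465  0.027  0.1537] th -0.097 op 0.050 F [-0.5 -0.5  1. ] -> shift [ -1.6  -0.9 120.7] turn 0.003
[]
```

```bash
python3 -m creep '[[105,-1,-1,40,0],[105,-1,-1,80,0],[105,-1,-1,110,0],[105,-1,-1,120,0],[105,-1,-1,120,0],[255,-1,-1,120,0],[255,-1,-1,120,0],[255,-1,-1,120,0],[255,-1,-1,120,0],[255,-1,-1,120,0],[255,-1,-1,80,0],[255,-1,-1,0,0]]'; python3 -c "
from h import *
go(.396,-.346,.17,-.236)"
```

```text
t: 8.43
tool_pos: [0.4613, 0.0277, 0.1135]
tool_rot: [-3.137, 0.157, 0.012]
contact_force: [1.1, -0.4, -0.5]
opening: 0.0229
t 8.4 pos [0.4613 0.0277 0.1135] th -0.100 op 0.023 F [ 1.1 -0.4 -0.5] -> shift [-28.  378.3 -56.4] turn 0.136
```

```bash
python3 -m creep '[[255,-10,10,-35,0],[255,-28,378,-45,0.136],[255,-28,378,-45,0.136],[255,-28,378,-45,0.136],[255,-28,378,-45,0.136],[255,-28,378,-45,0.136],[255,-28,378,-45,0.136],[255,-28,378,-45,0.136],[255,-28,378,-45,0.136],[255,-28,378,-45,0.136],[255,-28,378,-45,0.136],[255,-28,378,-45,0.136]]'; python3 -c "
from h import *
go(.396,-.346,.036,-.236)"
```

```text
t: 9.43
tool_pos: [0.398, -0.3475, 0.1606]
tool_rot: [-3.119, 0.375, -0.0]
contact_force: [-0.1, 0.9, -1.0]
opening: 0.0229
t 9.4 pos [ 0.398  -0.3475  0.1606] th -0.239 op 0.023 F [-0.1  0.9 -1. ] -> shift [ -2.3  -0.9 124.6] turn -0.003
```

```bash
python3 -m creep '[[255,-2,0,40,0],[255,-2,0,80,0],[255,-2,0,110,0],[255,-2,0,122,0],[255,-2,0,124,0],[255,-2,0,124,0],[105,-2,0,124,0],[105,-2,0,124,0],[105,-2,0,124,0],[105,-2,0,100,0],[105,-2,0,50,0],[105,-2,0,0,0]]'; python3 -c "
from h import *
go(.458,.0895,.17,-.12)"
```

```text
t: 10.43
tool_pos: [0.3956, -0.3443, 0.1435]
tool_rot: [-3.117, 0.37, 0.004]
contact_force: [0.6, 0.1, 0.6]
opening: 0.0499
t 10.4 pos [ 0.3956 -0.3443  0.1435] th -0.236 op 0.050 F [0.6 0.1 0.6] -> shift [ -40.9 -436.4  -25.3] turn -0.116
```

```bash
python3 -m creep '[[105,-41,-436,-20,-0.116],[105,-41,-436,-20,-0.116],[105,-41,-436,-20,-0.116],[105,-41,-436,-20,-0.116],[105,-41,-436,-20,-0.116],[105,-41,-436,-20,-0.116],[105,-41,-436,-20,-0.116],[105,-41,-436,-20,-0.116],[105,-41,-436,-20,-0.116],[105,-41,-436,-20,-0.116],[105,-41,-436,-20,-0.116],[105,-41,-436,-20,-0.116]]'; python3 - <<'E'
from h import *
go(.458,.0895,.033,-.12)
im=ctrl.get_image("side");cv2.imwrite("pics/side3.png",cv2.resize(im[:,:,::-1][180:480,180:580],(800,600)))
E
```

```text
t: 11.43
tool_pos: [0.4591, 0.0917, 0.1648]
tool_rot: [-3.135, 0.18, -0.003]
contact_force: [-0.2, -0.9, -0.5]
opening: 0.0506
t 11.4 pos [0.4591 0.0917 0.1648] th -0.115 op 0.051 F [-0.2 -0.9 -0.5] -> shift [ -1.    2.5 131.8] turn 0.005
```

View pics/side3.png

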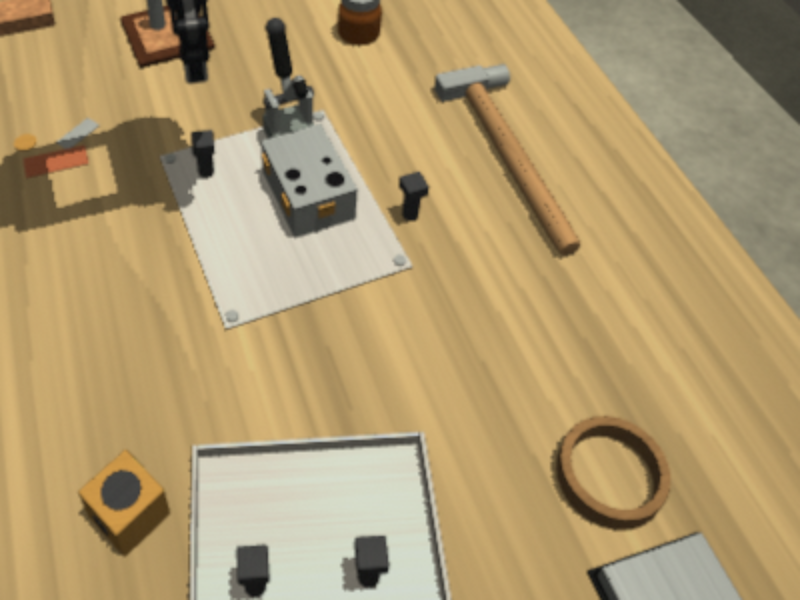

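Two punches stand in the tray, at (253,570) and (371,560) in this crop. p1 and p4 haven't moved, so I'll grasp p1.

```bash
python3 -m creep '[[105,-1,1,40,0],[105,-1,1,80,0],[105,-1,1,115,0],[105,-1,1,131,0],[105,-1,1,131,0],[255,-1,1,131,0],[255,-1,1,131,0],[255,-1,1,131,0],[255,-1,1,131,0],[255,-1,1,131,0],[255,-1,1,90,0],[255,-1,1,30,0]]'; python3 -c "
from h import *
go(.500,-.299,.17,-.236)"
```

```text
t: 12.48
tool_pos: [0.4548, 0.087, 0.1136]
tool_rot: [3.135, -0.189, -0.012]
contact_force: [1.8, 0.6, -1.0]
opening: 0.023
t 12.5 pos [0.4548 0.087  0.1136] th -0.120 op 0.023 F [ 1.8  0.6 -1. ] -> shift [ 90.7 377.9 -56.7] turn 0.116
```

```bash
python3 -m creep '[[255,0,10,-35,0],[255,90,372,-50,0.116],[255,90,372,-50,0.116],[255,90,372,-50,0.116],[255,90,372,-50,0.116],[255,90,372,-50,0.116],[255,90,372,-50,0.116],[255,90,372,-50,0.116],[255,90,372,-50,0.116],[255,90,372,-50,0.116],[255,90,372,-50,0.116],[255,90,372,-50,0.116]]'; python3 -c "
from h import *
go(.500,-.294,.036,-.236)"
```

```text
t: 13.48
tool_pos: [0.5022, -0.2949, 0.1655]
tool_rot: [-3.119, 0.375, -0.0]
contact_force: [0.6, 1.4, -1.8]
opening: 0.0231
t 13.5 pos [ 0.5022 -0.2949  0.1655] th -0.239 op 0.023 F [ 0.6  1.4 -1.8] -> shift [ -2.4  -0.3 129.5] turn -0.003
```

```bash
python3 -m creep '[[255,-2,0,40,0],[255,-2,0,80,0],[255,-2,0,115,0],[255,-2,0,128,0],[255,-2,0,129,0],[255,-2,0,129,0],[105,-2,0,129,0],[105,-2,0,129,0],[105,-2,0,129,0],[105,-2,0,100,0],[105,-2,0,50,0],[105,-2,0,0,0]]'; python3 -c "
from h import *
go(.6505,-.031,.17,0)"
```

```text
t: 14.48
tool_pos: [0.4994, -0.2917, 0.1488]
tool_rot: [-3.118, 0.37, 0.004]
contact_force: [1.0, 0.1, -0.1]
opening: 0.0503
t 14.5 pos [ 0.4994 -0.2917  0.1488] th -0.236 op 0.050 F [ 1.   0.1 -0.1] -> shift [  85.9 -288.8  -21.1] turn -0.236
```

```bash
python3 -m creep '[[105,86,-289,-20,-0.236],[105,86,-289,-20,-0.236],[105,86,-289,-20,-0.236],[105,86,-289,-20,-0.236],[105,86,-289,-20,-0.236],[105,86,-289,-20,-0.236],[105,86,-289,-20,-0.236],[105,86,-289,-20,-0.236],[105,86,-289,-20,-0.236],[105,86,-289,-20,-0.236],[105,86,-289,-20,-0.236]]'; python3 - <<'E'
from h import *
go(.6505,-.031,.029,0)
im=ctrl.get_image("side");print([(b['rect'],b['conf']) for b in ctrl.boxes_of('side','punch1_center')])
E
```

```text
t: 15.4
tool_pos: [0.6511, -0.0329, 0.1686]
tool_rot: [3.141, -0.002, -0.001]
contact_force: [-0.8, 0.1, -0.2]
opening: 0.0497
t 15.4 pos [ 0.6511 -0.0329  0.1686] th -0.001 op 0.050 F [-0.8  0.1 -0.2] -> shift [ -0.5  -2.  139.6] turn -0.001
[([350.2, 402.1, 19.5, 24.3], 0.6)]
```

```bash
python3 -m creep '[[105,0,-1,40,0],[105,0,-1,80,0],[105,0,-1,115,0],[105,0,-1,138,0],[105,0,-1,139,0],[255,0,-1,139,0],[255,0,-1,139,0],[255,0,-1,139,0],[255,0,-1,139,0],[255,0,-1,139,0],[255,0,-1,98,0],[255,0,-1,57,0]]'; python3 -c "
from h import *
go(.414,-.274,.17,-.236)"
```

```text
t: 16.5
tool_pos: [0.649, -0.0302, 0.1094]
tool_rot: [-3.14, 0.0, 0.011]
contact_force: [1.8, 0.3, -1.1]
opening: 0.023
t 16.5 pos [ 0.649  -0.0302  0.1094] th -0.000 op 0.023 F [ 1.8  0.3 -1.1] -> shift [-235.4  243.7  -59.2] turn 0.236
```

```bash
python3 -m creep '[[255,0,10,-40,0],[255,-20,40,-55,0],[255,-236,243,-55,0.236],[255,-236,243,-55,0.236],[255,-236,243,-55,0.236],[255,-236,243,-55,0.236],[255,-236,243,-55,0.236],[255,-236,243,-55,0.236],[255,-236,243,-55,0.236],[255,-236,243,-55,0.236],[255,-236,243,-55,0.236],[255,-236,243,-55,0.236]]'; python3 -c "
from h import *
go(.414,-.274,.032,-.236)"
```

```text
t: 17.5
tool_pos: [0.4158, -0.2738, 0.1673]
tool_rot: [3.119, -0.372, 0.002]
contact_force: [0.1, -0.2, -1.0]
opening: 0.023
t 17.5 pos [ 0.4158 -0.2738  0.1673] th -0.237 op 0.023 F [ 0.1 -0.2 -1. ] -> shift [ -1.9   0.6 135.3] turn -0.001
```

```bash
python3 -m creep '[[255,-2,0,40,0],[255,-2,0,80,0],[255,-2,0,115,0],[255,-2,0,131,0],[255,-2,0,131,0],[255,-2,0,131,0],[105,-2,0,131,0],[105,-2,0,131,0],[105,-2,0,131,0],[105,-2,0,100,0],[105,-2,0,50,0],[105,-2,0,0,0]]'; python3 -c "
from h import *
f=(.556,.024,.066);c,s=np.cos(f[2]),np.sin(f[2])
W=lambda a,b:(f[0]+c*a-s*b,f[1]+s*a+c*b)
print('clamp start',W(.012,.175),'end',W(.012,.08))
go(.35,.10,.22,.066)"
```

```text
t: 18.5
tool_pos: [0.4128, -0.2721, 0.1502]
tool_rot: [-3.118, 0.37, 0.004]
contact_force: [1.3, -0.9, -0.4]
opening: 0.0502
clamp start (np.float64(0.5564322569598616), np.float64(0.19941041347058233)) end (np.float64(0.5626977059311888), np.float64(0.10461724837315721))
t 18.5 pos [ 0.4128 -0.2721  0.1502] th -0.236 op 0.050 F [ 1.3 -0.9 -0.4] -> shift [-148.2 -347.3  -68.9] turn -0.302
```

```bash
python3 -c "
from h import *
go(.556,.202,.25,.066)"; python3 -m creep '[[255,0,0,-40,0],[255,0,0,-80,0],[255,0,0,-100,0],[255,30,-200,-100,-0.3],[255,30,-200,-100,-0.3],[255,30,-200,-100,-0.3],[255,30,-200,-100,-0.3],[255,30,-200,-100,-0.3],[255,30,-200,-100,-0.3],[255,30,-200,-100,-0.3],[255,30,-200,-100,-0.3]]'; python3 -c "
from h import *
go(.556,.202,.25,.066)"
```

```text
t 18.5 pos [ 0.4128 -0.2721  0.1502] th -0.236 op 0.050 F [ 1.3 -0.9 -0.4] -> shift [  28.1 -494.7  -99.1] turn -0.302
t: 19.42
tool_pos: [0.4896, -0.0858, 0.2501]
tool_rot: [3.139, 0.101, 0.0]
contact_force: [-0.1, 0.3, 0.0]
opening: -0.0001
t 19.4 pos [ 0.4896 -0.0858  0.2501] th 0.064 op -0.000 F [-0.1  0.3  0. ] -> shift [  84.8 -283.    -0. ] turn -0.002
```

```bash
python3 -m creep '[[255,85,-283,0,0],[255,85,-283,0,0],[255,85,-283,0,0],[255,85,-283,0,0],[255,85,-283,0,0],[255,85,-283,0,0],[255,85,-283,0,0],[255,85,-283,0,0],[255,85,-283,0,0]]'; python3 - <<'E'
from h import *
go(.556,.202,.115,.066)
im=ctrl.get_image("side");a=cv2.resize(im[:,:,::-1][150:480,180:580],(800,660))[:600]
cv2.imwrite("pics/side4.png",a)
E
```

```text
t: 20.17
tool_pos: [0.5569, 0.2025, 0.2497]
tool_rot: [3.14, 0.102, -0.001]
contact_force: [0.4, 0.6, -0.9]
opening: -0.0
t 20.2 pos [0.5569 0.2025 0.2497] th 0.065 op -0.000 F [ 0.4  0.6 -0.9] -> shift [ -0.8   0.4 134.7] turn -0.001
```

View pics/side4.png

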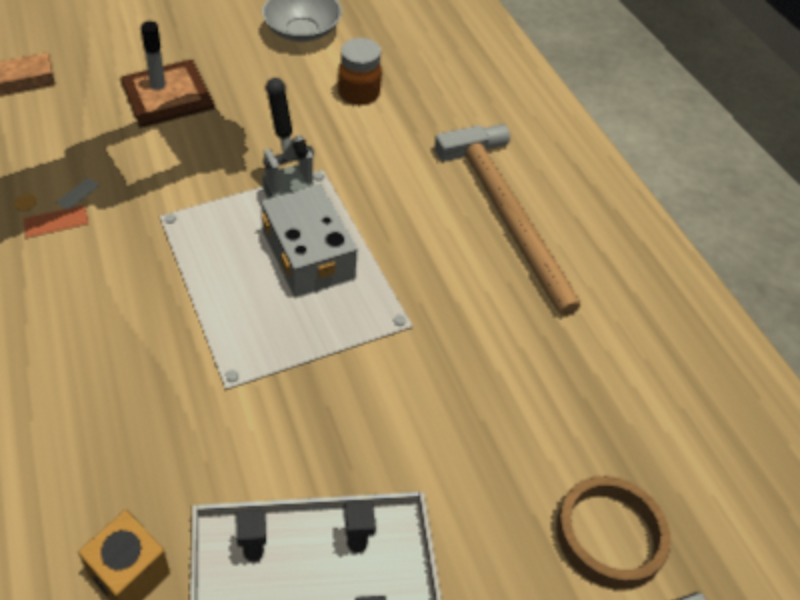

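```bash
python3 -m creep '[[255,0,0,40,0],[255,0,0,80,0],[255,0,0,115,0],[255,0,0,134,0],[255,0,0,134,0],[255,0,12,134,0],[255,0,22,134,0],[255,0,30,134,0],[255,0,38,134,0],[255,0,46,134,0],[255,0,54,134,0],[255,0,60,134,0]]'; python3 - <<'E'
from h import *
go(.556,.202,.115,.066)
print([b['rect'] for b in ctrl.boxes_of('side','punch1_center')])
E
```

```text
t: 21.22
tool_pos: [0.5607, 0.1409, 0.1167]
tool_rot: [3.139, 0.1, 0.002]
contact_force: [-0.3, 1.4, 6.7]
opening: 0.0001
t 21.2 pos [0.5607 0.1409 0.1167] th 0.063 op 0.000 F [-0.3  1.4  6.7] -> shift [ -0.8 -61.2   1.7] turn -0.003
[[352.7, 401.8, 16.3, 24.9]]
```

```bash
python3 -m creep '[[255,0,6,0,0],[255,0,12,0,0],[255,0,18,0,0],[255,0,24,0,0],[255,0,30,0,0],[255,0,36,0,0],[255,0,40,0,0],[255,0,40,0,0],[255,0,40,0,0]]'; python3 - <<'E'
from h import *
go(.556,.202,.115,.066)
o=[]
for c in("side","top"):
    im=ctrl.get_image(c)[:,:,::-1]; o.append(cv2.resize(im[130:330,200:400] if c=="side" else im[160:320,210:410],(400,400)))
cv2.imwrite("pics/v5.png",np.hstack(o))
E
```

```text
t: 22.02
tool_pos: [0.5623, 0.106, 0.1157]
tool_rot: [-3.131, -0.1, 0.001]
contact_force: [-0.8, 14.1, -0.8]
opening: -0.0003
t 22.0 pos [0.5623 0.106  0.1157] th 0.064 op -0.000 F [-0.8 14.1 -0.8] -> shift [ -0.2 -96.2   1.6] turn -0.002
```

View pics/v5.png

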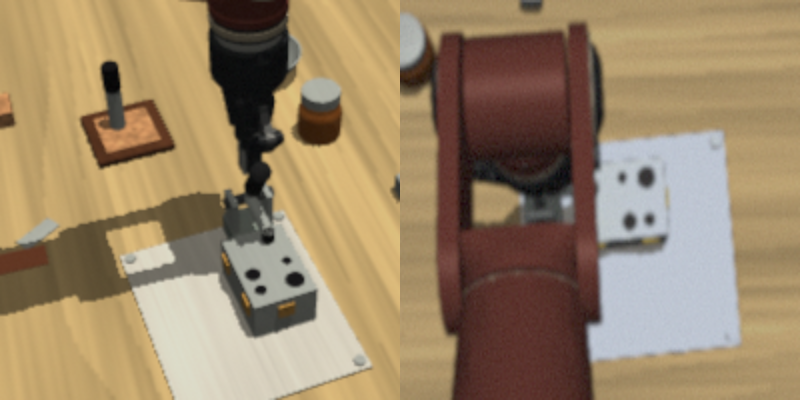

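The handle has been pushed past centre and contact is now 14 N. I'll back off, lift and check.

```bash
python3 -m creep '[[255,0,-15,0,0],[255,0,-40,0,0],[255,0,-70,0,0],[255,0,-80,-40,0],[255,0,-80,-80,0],[255,0,-80,-120,0],[255,0,-80,-130,0],[255,0,-80,-130,0]]'; python3 - <<'E'
from h import *
go(.458,.346,.25,.066)
o=[]
for c in("side","top"):
    im=ctrl.get_image(c)[:,:,::-1]; o.append(cv2.resize(im[130:330,200:400] if c=="side" else im[160:320,210:410],(400,400)))
    if c=="side": print([np.round(b['rect']) for b in ctrl.boxes_of(c,'punch1_center')]);cv2.imwrite("pics/tr.png",im[370:480,250:430])
cv2.imwrite("pics/v6.png",np.hstack(o))
E
```

```text
t: 22.78
tool_pos: [0.5602, 0.1825, 0.2519]
tool_rot: [-3.138, -0.101, -0.015]
contact_force: [0.8, -0.5, -0.6]
opening: 0.0001
t 22.8 pos [0.5602 0.1825 0.2519] th 0.064 op 0.000 F [ 0.8 -0.5 -0.6] -> shift [ -91.6 -169.7    1.2] turn -0.002
[array([352., 403.,  17.,  21.])]
```

View pics/v6.png

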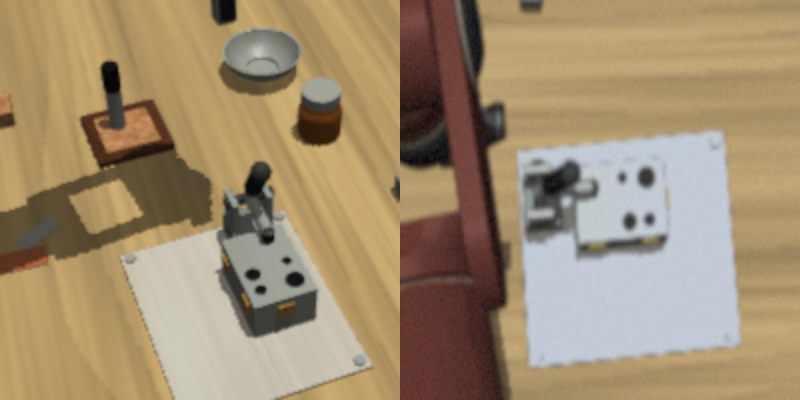

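```bash
python3 - <<'E'
from h import *
f=(.556,.024,.066);c,s=np.cos(f[2]),np.sin(f[2])
for q in(0,.5,.7,.8,.9,1.0):
    a=.5-q;L=.079;p=(.012,.088+L*np.sin(a),.07+L*np.cos(a));X=(f[0]+c*p[0]-s*p[1],f[1]+s*p[0]+c*p[1],p[2])
    u=proj("side",X);t=proj("top",X);print(q,(u-[200,130])*2,(t-[210,160])*[2,2.5]+[400,0])
E
```

```text
0 [233.27204575 126.08490307] [497.03930296 180.04712871]
0.5 [245.64819768 140.95276505] [533.30210778 173.99960303]
0.7 [251.07944987 151.47844069] [548.88177659 172.81238445]
0.8 [253.77561811 157.54346453] [556.52766219 172.52021047]
0.9 [256.41486077 164.05555457] [563.95460643 172.43309266]
1.0 [258.96429678 170.93893573] [571.07530901 172.55045445]
```

View pics/tr.png

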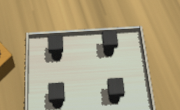

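The ball sits at (260,173) in the side crop, which matches the projection for joint = 1.0, so the clamp is shut. All four punches stand in the tray. Next I'll locate the pin.

```bash
python3 - <<'E'
from h import *
np.set_printoptions(precision=4,suppress=True)
im=cv2.imread("pics/top0.png")[255:315,145:215];a=cv2.imread("pics/side0.png")[150:220,230:300]
cv2.imwrite("pics/pin.png",np.hstack([cv2.resize(im,(350,300),interpolation=cv2.INTER_CUBIC),cv2.resize(a,(300,300),interpolation=cv2.INTER_CUBIC)]))
X=(.458,.346)
for z in(.01,.07,.105): print(z,(proj("top",(*X,z))-[145,255])*5,(proj("side",(*X,z))-[230,150])*300/70+[350,0])
go(*X,.25,.066)
E
```

```text
0.01 [165.2215 168.4893] [472.676  182.3591]
0.07 [127.4257 156.948 ] [460.8598 102.9696]
0.105 [103.4628 149.6308] [453.5535  53.8804]
t 22.9 pos [0.5569 0.1817 0.244 ] th 0.064 op 0.000 F [-0.5 -0.5 -0.6] -> shift [ -88.3 -170.3   -5.8] turn -0.002
```

View pics/pin.png

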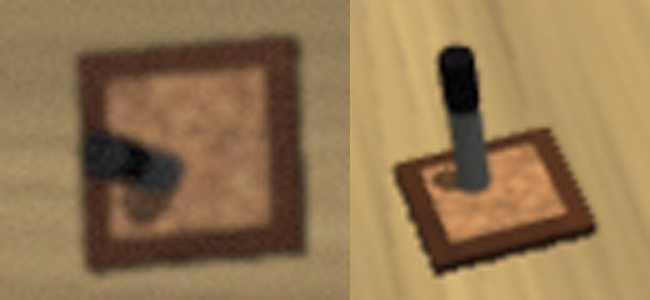

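```bash
python3 -m creep '[[105,-89,-172,-6,0],[105,-89,-172,-6,0],[105,-89,-172,-6,0],[105,-89,-172,-6,0],[105,-89,-172,-6,0],[105,-89,-172,-6,0],[105,-89,-172,-6,0],[105,-89,-172,-6,0],[105,-89,-172,-6,0]]'; python3 - <<'E'
from h import *
go(.457,.347,.071,.066)
E
```

```text
t: 23.68
tool_pos: [0.4582, 0.3468, 0.2505]
tool_rot: [3.139, 0.098, -0.003]
contact_force: [0.2, 0.5, 0.4]
opening: 0.0506
t 23.7 pos [0.4582 0.3468 0.2505] th 0.062 op 0.051 F [0.2 0.5 0.4] -> shift [ -0.8  -0.5 179.5] turn -0.004
```

```bash
python3 -m creep '[[105,0,0,40,0],[105,0,0,80,0],[105,0,0,120,0],[105,0,0,150,0],[105,0,0,170,0],[105,0,0,179,0],[105,0,0,179,0],[255,0,0,179,0],[255,0,0,179,0],[255,0,0,179,0],[255,0,0,179,0],[255,0,0,179,0]]' 40; python3 - <<'E'
from h import *
go(.457,.347,.20,.066)
E
```

```text
t: 24.68
tool_pos: [0.4595, 0.3487, 0.0755]
tool_rot: [-3.139, -0.1, -0.006]
contact_force: [-0.4, -0.8, 6.8]
opening: 0.0205
t 24.7 pos [0.4595 0.3487 0.0755] th 0.064 op 0.021 F [-0.4 -0.8  6.8] -> shift [  -2.1    1.4 -124.5] turn -0.002
```

```bash
python3 -m creep '[[255,0,0,-20,0],[255,0,0,-60,0],[255,0,0,-80,0],[255,0,0,-80,0],[255,0,0,-80,0]]'; python3 - <<'E'
from h import *
go(.457,.347,.20,.066)
im=ctrl.get_image("side")[:,:,::-1];cv2.imwrite("pics/pin2.png",cv2.resize(im[90:250,180:380],(600,480),interpolation=cv2.INTER_CUBIC))
E
```

```text
t: 25.1
tool_pos: [0.4586, 0.3487, 0.1547]
tool_rot: [-3.138, -0.1, -0.004]
contact_force: [-0.0, -0.1, -3.0]
opening: 0.021
t 25.1 pos [0.4586 0.3487 0.1547] th 0.064 op 0.021 F [-0.  -0.1 -3. ] -> shift [ -1.6   1.5 -45.3] turn -0.002
```

View pics/pin2.png

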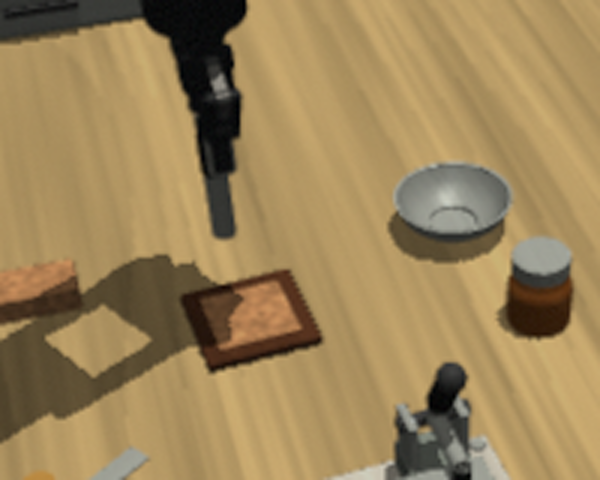

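```bash
python3 - <<'E'
from h import *
for z in(.08,.085,.09,.095):print(z,(proj("side",(.4586,.3487,z))-[180,90])*3)
f=(.556,.024,.066);c,s=np.cos(f[2]),np.sin(f[2])
for a,b in[(-.062,.030),(-.062,-.029),(0,-.078),(-.1,-.08)]: print(a,b,np.round([f[0]+c*a-s*b,f[1]+s*a+c*b],4))
go(.470,.20,.15,.066)
E
```

```text
0.08 [226.2403146 240.3569827]
0.085 [225.51576003 235.48087842]
0.09 [224.78667981 230.5743174 ]
0.095 [224.0530314  225.63701337]
-0.062 0.03 [0.4922 0.0498]
-0.062 -0.029 [ 0.496 -0.009]
0 -0.078 [ 0.5611 -0.0538]
-0.1 -0.08 [ 0.4615 -0.0624]
t 25.1 pos [0.4575 0.348  0.1525] th 0.064 op 0.021 F [-0.2  0.6 -2.6] -> shift [  3.1 148.5   2.5] turn -0.002
```

```bash
python3 -c "
from h import *
go(.4772,.049,.16,.066)"; python3 -m creep '[[255,0,297,-5,0],[255,0,297,-5,0],[255,0,297,-5,0],[255,0,297,-5,0],[255,0,297,-5,0],[255,0,297,-5,0],[255,0,297,-5,0],[255,0,297,-5,0],[255,0,297,-5,0],[255,0,297,-5,0]]'; python3 -c "
from h import *
go(.4792,.049,.086,.066)"
```

```text
t 25.1 pos [0.4575 0.348  0.1525] th 0.064 op 0.021 F [-0.2  0.6 -2.6] -> shift [  0.6 299.6  -7.5] turn -0.002
t: 25.98
tool_pos: [0.4757, 0.0519, 0.1561]
tool_rot: [-3.139, -0.098, 0.005]
contact_force: [-0.7, -0.4, -2.1]
opening: 0.0205
t 26.0 pos [0.4757 0.0519 0.1561] th 0.063 op 0.020 F [-0.7 -0.4 -2.1] -> shift [ 3.5  3.2 70.1] turn -0.003
```

Now I'll lower it in front of the left pad.

```bash
python3 -m creep '[[255,0,3,30,0],[255,3,3,60,0],[255,3,3,70,0],[255,3,3,70,0],[255,3,3,70,0]]'; python3 -c "
from h import *
go(.4792,.049,.086,.066)
f=(.556,.024,.066);o=ctrl.get_obs()['tool_pos'];print('fix x',np.cos(f[2])*(o[0]-f[0])+np.sin(f[2])*(o[1]-f[1]))"
```

```text
t: 26.4
tool_pos: [0.4794, 0.05, 0.0874]
tool_rot: [-3.139, -0.103, 0.003]
contact_force: [0.2, -0.3, -0.7]
opening: 0.0208
t 26.4 pos [0.4794 0.05   0.0874] th 0.066 op 0.021 F [ 0.2 -0.3 -0.7] -> shift [-0.2  1.   1.4] turn -0.000
fix x -0.07475016466590398
```

```bash
python3 -m creep '[[255,4,0,0,0],[255,8,0,0,0],[255,12,0,0,0],[255,16,0,0,0],[255,18,0,0,0],[255,20,0,0,0],[255,22,0,0,0],[255,22,0,0,0]]'; python3 -c "
from h import *
go(.5042,.049,.086,.066)"
```

```text
t: 27.07
tool_pos: [0.5023, 0.0502, 0.0881]
tool_rot: [3.14, 0.1, 0.0]
contact_force: [-0.0, -0.2, -1.2]
opening: 0.0208
t 27.1 pos [0.5023 0.0502 0.0881] th 0.064 op 0.021 F [-0.  -0.2 -1.2] -> shift [1.8 1.3 2.1] turn -0.002
```

```bash
for i in 1; do python3 -m creep '[[255,1,0,0,0],[255,2,0,0,0],[255,3,0,0,0],[255,3,0,0,0]]' | sed -n '2p;4p'; done
```

```text
tool_pos: [0.5051, 0.0505, 0.088]
contact_force: [-0.6, 0.2, -1.5]
```

```bash
python3 -m creep '[[255,1,0,0,0],[255,2,0,0,0],[255,2,0,0,0]]' | sed -n '2p;4p'
```

```text
tool_pos: [0.5072, 0.0506, 0.0881]
contact_force: [-0.5, -0.0, -1.4]
```

```bash
python3 -m creep '[[255,1,0,0,0],[255,2,0,0,0],[255,2,0,0,0]]' | sed -n '2p;4p'
```

```text
tool_pos: [0.5092, 0.0507, 0.088]
contact_force: [-0.9, -0.1, -1.3]
```

```bash
python3 -m creep '[[255,1,0,0,0],[255,1,0,0,0],[255,1,0,0,0]]' | sed -n '2p;4p'
```

```text
tool_pos: [0.5099, 0.0508, 0.088]
contact_force: [-0.4, 0.2, -1.1]
```

```bash
python3 -m creep '[[255,1,0,0,0],[255,1,0,0,0],[255,1,0,0,0]]' | sed -n '2p;4p';python3 - <<'E'
from h import *
im=ctrl.get_image("side")[:,:,::-1];cv2.imwrite("pics/touch.png",cv2.resize(im[180:330,250:400],(600,600),interpolation=cv2.INTER_CUBIC))
E
```

```text
tool_pos: [0.5105, 0.0508, 0.0879]
contact_force: [-2.7, 0.3, 1.2]
```

View pics/touch.png

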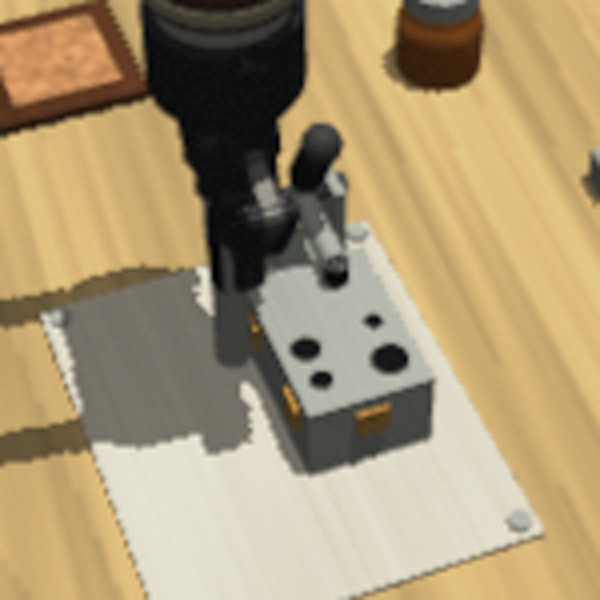

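The pin's foot, at (233,360), stands against the left pad at (255,330), and contact starts at −2.7 N. I'll press slightly more and hold.

```bash
python3 -m creep '[[255,0.7,0,0,0],[255,0.7,0,0,0],[255,0.7,0,0,0],[255,0.7,0,0,0],[255,0.7,0,0,0],[255,0.7,0,0,0],[255,0.7,0,0,0],[255,0.7,0,0,0]]'; 
```

```text
t: 29.12
tool_pos: [0.511, 0.0509, 0.0878]
tool_rot: [3.14, 0.1, -0.003]
contact_force: [-5.3, -0.7, 1.8]
opening: 0.0208
```

```bash
python3 -m creep '[[255,-5,0,0,0],[255,-10,0,0,0],[255,-10,20,0,0],[255,-10,40,0,0],[255,-10,59,0,0],[255,-10,59,0,0],[255,-5,59,0,0],[255,-3,59,0,0],[255,-3,59,0,0],[255,-3,59,0,0]]' | sed -n '2p;4p'; python3 -m creep '[[255,0.7,0,0,0],[255,1.4,0,0,0],[255,1.4,0,0,0]]' | sed -n '2p;4p'
```

```text
tool_pos: [0.5127, -0.0075, 0.088]
contact_force: [-0.9, -0.4, -0.9]
tool_pos: [0.5138, -0.0077, 0.0879]
contact_force: [-0.6, -0.5, -2.4]
```

```bash
python3 -m creep '[[255,0.7,0,0,0],[255,1,0,0,0],[255,1,0,0,0]]' | sed -n '2p;4p'; python3 -m creep '[[255,0.7,0,0,0],[255,0.7,0,0,0],[255,0.7,0,0,0]]' | sed -n '2p;4p'
```

```text
tool_pos: [0.5144, -0.0079, 0.0878]
contact_force: [-2.0, 0.2, -0.2]
tool_pos: [0.5149, -0.0079, 0.0879]
contact_force: [-4.4, 1.0, 1.3]
```

```bash
python3 -m creep '[[255,0.3,0,0,0],[255,0.3,0,0,0],[255,0.3,0,0,0],[255,0.3,0,0,0],[255,0.3,0,0,0],[255,0.3,0,0,0],[255,0.3,0,0,0],[255,0.3,0,0,0]]'| sed -n '2p;4p'; python3 -m creep '[[255,-10,0,0,0],[255,-15,0,0,0],[255,-15,20,0,0],[255,-15,40,0,0],[255,-15,60,0,0],[255,-15,60,0,0],[255,-15,60,0,0],[255,-15,60,0,0]]' | sed -n '2p;4p'; python3 -c "
from h import *
f=(.556,.024,.066);c,s=np.cos(f[2]),np.sin(f[2]);o=ctrl.get_obs()['tool_pos']-[*f[:2],0];print('fix',c*o[0]+s*o[1],-s*o[0]+c*o[1])"
```

```text
tool_pos: [0.5151, -0.0079, 0.0878]
contact_force: [-5.4, 1.6, 1.5]
tool_pos: [0.5047, -0.0686, 0.0881]
contact_force: [0.1, 0.5, -1.0]
fix -0.05733693902897847 -0.0890089945006188
```

```bash
python3 -m creep '[[255,30,0,0,0],[255,59,0,0,0],[255,59,0,0,0],[255,59,0,0,0],[255,59,-8,0,0],[255,59,-16,0,0],[255,59,-20,0,0],[255,59,-22,0,0],[255,59,-22,0,0],[255,59,-22,0,0]]' | sed -n '2p;4p'; python3 -m creep '[[255,0,-1,0,0],[255,0,-2,0,0],[255,0,-2,0,0]]' | sed -n '2p;4p'
```

```text
tool_pos: [0.562, -0.0429, 0.0882]
contact_force: [0.3, -0.8, -1.6]
tool_pos: [0.562, -0.0411, 0.088]
contact_force: [0.1, 0.3, -1.9]
```

```bash
python3 -m creep '[[255,0,-1,0,0],[255,0,-1,0,0],[255,0,-1,0,0]]' | sed -n '2p;4p'; python3 -m creep '[[255,0,-1,0,0],[255,0,-1,0,0],[255,0,-1,0,0]]' | sed -n '2p;4p'
```

```text
tool_pos: [0.562, -0.0401, 0.088]
contact_force: [0.3, -0.8, -1.9]
tool_pos: [0.5619, -0.039, 0.088]
contact_force: [0.1, 0.2, -1.9]
```

```bash
python3 -m creep '[[255,0,-1,0,0],[255,0,-1,0,0],[255,0,-1,0,0]]' | sed -n '2p;4p'
```

```text
tool_pos: [0.5619, -0.0381, 0.088]
contact_force: [-0.6, 0.2, -1.3]
```

```bash
python3 -m creep '[[255,0,-0.7,0,0],[255,0,-0.7,0,0],[255,0,-0.7,0,0]]' | sed -n '2p;4p'
```

```text
tool_pos: [0.5618, -0.0377, 0.088]
contact_force: [0.6, -1.8, -2.9]
```

Contact has begun on the end pad (−1.8 N in y), so I'll press a little more and hold.

```bash
python3 -m creep '[[255,0,-0.5,0,0],[255,0,-0.5,0,0],[255,0,-0.5,0,0],[255,0,-0.8,0,0],[255,0,-0.8,0,0],[255,0,-0.8,0,0],[255,0,-0.8,0,0],[255,0,-0.8,0,0],[255,0,-0.8,0,0]]' | sed -n '2p;4p';python3 - <<'E'
from h import *
im=ctrl.get_image("side")[:,:,::-1];cv2.imwrite("pics/touch2.png",cv2.resize(np.vstack([im[200:330,250:430],im[370:480,250:430]]),(450,600),interpolation=cv2.INTER_CUBIC))
E
```

```text
tool_pos: [0.5618, -0.0373, 0.0881]
contact_force: [-0.2, -4.8, -1.6]
```

View pics/touch2.png

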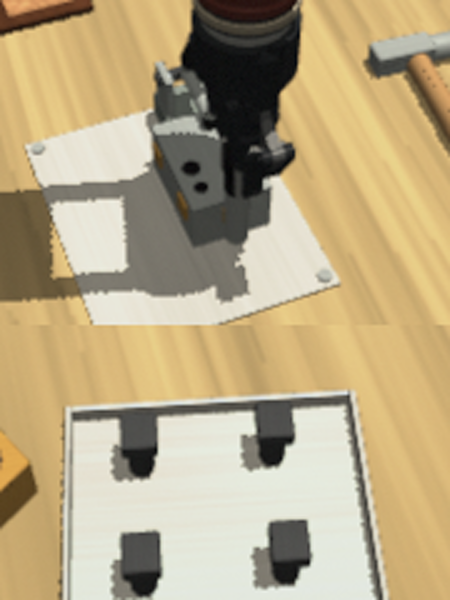

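The pin is in front of the end pad at (238,220) with 4.8 N, and all four punches are still in the tray. Now back off, lift and return it to the stand.

```bash
python3 -m creep '[[255,0,10,0,0],[255,0,20,0,0],[255,0,20,-40,0],[255,0,20,-80,0],[255,0,20,-120,0],[255,0,20,-165,0],[255,0,20,-165,0],[255,0,20,-165,0]]' | sed -n '2p;4p'; python3 -c "
from h import *
go(.462,.336,.25,.066)"
```

```text
tool_pos: [0.5652, -0.0573, 0.258]
contact_force: [0.8, 1.1, -1.7]
t 35.6 pos [ 0.5652 -0.0573  0.258 ] th 0.063 op 0.021 F [ 0.8  1.1 -1.7] -> shift [ -78.1 -399.     6.8] turn -0.003
```

```bash
python3 -m creep '[[255,-78,-398,0,0],[255,-78,-398,0,0],[255,-78,-398,0,0],[255,-78,-398,0,0],[255,-78,-398,0,0],[255,-78,-398,0,0],[255,-78,-398,0,0],[255,-78,-398,0,0],[255,-78,-398,0,0],[255,-78,-398,0,0],[255,-78,-398,0,0],[255,-78,-398,0,0]]' | sed -n '2p;4p'; python3 - <<'E'
from h import *
go(.462,.336,.095,.066)
im=ctrl.get_image("side")[:,:,::-1];cv2.imwrite("pics/pin3.png",cv2.resize(im[60:220,180:340],(480,480),interpolation=cv2.INTER_CUBIC))
E
```

```text
tool_pos: [0.4582, 0.3364, 0.2501]
contact_force: [1.4, 0.2, -0.8]
t 36.6 pos [0.4582 0.3364 0.2501] th 0.067 op 0.021 F [ 1.4  0.2 -0.8] -> shift [  4.5   0.4 155. ] turn 0.001
```

```bash
python3 -m creep '[[255,3,0,40,0],[255,3,0,80,0],[255,3,0,120,0],[255,3,0,145,0],[255,3,0,160,0],[255,3,0,165,0],[255,3,0,165,0],[255,3,0,165,0]]' | sed -n '2p;4p'; python3 -m creep '[[255,0,0,2,0],[255,0,0,4,0],[255,0,0,5,0],[255,0,0,5,0],[255,0,0,5,0]]' | sed -n '2p;4p'
```

```text
tool_pos: [0.4636, 0.3352, 0.0886]
contact_force: [0.2, 0.6, -1.5]
tool_pos: [0.463, 0.336, 0.0834]
contact_force: [0.4, -0.1, -1.8]
```

```bash
python3 -m creep '[[255,0,0,1,0],[255,0,0,2,0],[255,0,0,2,0],[255,0,0,2,0]]' | sed -n '2p;4p'
```

```text
tool_pos: [0.4627, 0.3358, 0.0809]
contact_force: [-0.7, 0.6, -1.4]
```

```bash
python3 -m creep '[[255,0,0,1,0],[255,0,0,2,0],[255,0,0,2,0],[255,0,0,2,0]]' | sed -n '2p;4p'; python3 -m creep '[[255,0,0,1,0],[255,0,0,1,0],[255,0,0,1,0]]' | sed -n '2p;4p'
```

```text
tool_pos: [0.4627, 0.3358, 0.0788]
contact_force: [0.0, 0.6, -2.0]
tool_pos: [0.4628, 0.3358, 0.0779]
contact_force: [0.2, 0.6, -1.9]
```

```bash
python3 -m creep '[[255,0,0,1,0],[255,0,0,1,0],[255,0,0,1,0]]' | sed -n '2p;4p'
```

```text
tool_pos: [0.4628, 0.3358, 0.0769]
contact_force: [-0.2, 0.3, -0.9]
```

```bash
python3 -m creep '[[255,0,0,1,0],[255,0,0,1,0],[255,0,0,1,0]]' | sed -n '2p;4p'
```

```text
tool_pos: [0.4627, 0.3358, 0.0759]
contact_force: [0.3, 0.3, -1.9]
```

```bash
python3 -m creep '[[255,0,0,1,0],[255,0,0,1,0],[255,0,0,1,0]]' | sed -n '2p;4p'
```

```text
tool_pos: [0.4631, 0.3359, 0.0755]
contact_force: [-1.1, -0.7, 1.3]
```

The foot has touched the cork. I'll seat it lightly, open, and lift straight up.

```bash
python3 -m creep '[[255,0,0,0.4,0],[255,0,0,0.4,0],[170,0,0,0.4,0],[150,0,0,0.4,0],[120,0,0,0.4,0],[105,0,0,0,0],[105,0,0,0,0],[105,0,0,-10,0],[105,0,0,-30,0],[105,0,0,-60,0],[105,0,0,-100,0],[105,0,0,-140,0]]' | sed -n '2p;4p;5p'; python3 -m creep '[[105,0,0,-40,0],[105,0,0,-60,0],[105,-80,60,-60,0],[105,-80,60,-60,0],[105,-80,60,-60,0],[105,-80,60,-60,0]]' | sed -n '2p;4p'; python3 - <<'E'
from h import *
a=ctrl.get_image("side")[:,:,::-1];b=ctrl.get_image("top")[:,:,::-1]
cv2.imwrite("pics/fin.png",np.hstack([cv2.resize(a[130:480,190:540],(400,400)),cv2.resize(b[110:380,120:530],(400,400))]))
cv2.imwrite("pics/finp.png",cv2.resize(a[150:220,230:300],(300,300),interpolation=cv2.INTER_CUBIC))
E
```

```text
tool_pos: [0.462, 0.3354, 0.2161]
contact_force: [1.0, 0.3, 0.8]
opening: 0.0502
tool_pos: [0.385, 0.2695, 0.276]
contact_force: [0.7, -0.4, 0.2]
```

View pics/fin.png

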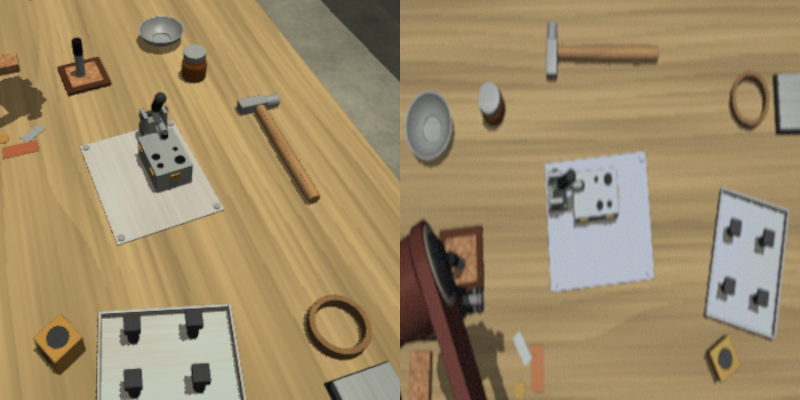

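View pics/finp.png

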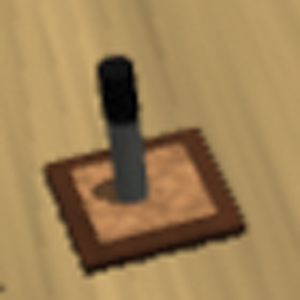

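The pin stands upright on the plate. The clamp is shut, all four punches are in the tray, and nothing else has moved, so I'm handing in.

```bash
python3 -c "
from h import *
o=ctrl.get_obs();print(o['t'],o['contact_force'],np.abs(o['dq']).max());print(ctrl.finish_job())"
```

```text
40.9833 [ 0.31056554  0.16599779 -0.34660782] 0.03760932493874603
the job is handed in; nothing more can be done
None
```

The die block is set up and the job was handed in at about 41 s of the 210 s allowed. `finish_job` gives no verdict, so this rests on my own checks.

- **Punches:** Four were present, and I moved each into the tray. The last pictures show all four standing inside its walls. I saw no sign of a punch being knocked aside.
- **Clamp:** I pushed the handle over until it shut, with about 14 N on the tool at the end of the push. Afterwards the ball end matched the position calculated for joint = 1.0, and it still looked shut in the last picture.
- **Edge finder touches:** I touched left, right, then end, resting at least half a second on each at about 5 N. Contact came 1–3 mm from the picture estimate; the left and right pads agreed with each other.
- **Edge finder parking:** It stands upright on the wooden plate, near the centre, and the gripper is clear of it. I judged this by eye and did not measure the tilt.
- **Other things on the bench:** In the last pictures the hammer, jar, roll, cube and bowl look unmoved. I compared them by eye only.

One check did not fit. With the gripper closed on the edge finder's 22 mm grip, the opening read 20.5–21 mm, and the tool sat about 4 mm higher than commanded under a 7 N upward force. A picture showed the edge finder held straight, so I carried on and used that height for the touches and the parking.

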